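Check the studio scale with its weight

ROBOT

A 6-joint arm with a two-finger parallel gripper is mounted at the origin on the work surface. World frame = base frame: x ahead of the robot, y to its left, z up, the work surface at z = 0. Lengths are in m, angles in rad, forces in N, time in s.
With the tool pointing down it reaches from about 0.25 to 0.725 m from the base axis. Payload 4 kg.
Tool frame: the origin (TCP) lies on the centre line of the jaws, within the pads' length; the fingertips stand 14 mm ahead of it and the grasp point (between the pads) lies 5 mm behind it; z points along the fingers, x is the direction in which the jaws open and shut, and the axes are right-handed (so a half turn about z gives the same grasp; the last joint's range is limited). The gripper opens to 85 mm and grips with 20 to 120 N. Pads are 22 mm wide; open, the fingers measure 114 mm over their backs; the gripper's body (76 mm by 85 mm) begins 54 mm behind the grasp point. The pads swing forward as they close: fully open they stand 13 mm farther back than shut.
Start: joints at [1.181, 0.241, 0.005, 1.335, 0, 1.571], TCP at [0.19, 0.462, 0.245] pointing down, gripper open.
Joint ranges: [-2.72, 2.72], [-1.05, 1.87], [-1.09, 1.28], [-1.99, 2.15], [-1.42, 1.44], [-3.14, 3.14]. Speed limits (rad/s): [2.79, 2.79, 3.14, 3.14, 3.14, 3.14].

INTERFACE

Orientations are given as a unit quaternion [x, y, z, w].
In Python, from workcell import bot gives the robot as it stands.
- The arm moves only by the tool play_rows, never from a script. Its argument "motion" is a list of rows, each an object with "fingers": the closure, from -1 (fully open) to 1 (shut), so that 0 is half open; "translation": the shift along the tool's x, y, z in cm, a list of three; "roll": the turn about the tool's z in degrees. A call has 1 to 20 rows; each row is the pose to reach, as a shift and turn from the pose commanded when the call began, along the tool's axes at that moment; what a row does not reach only later rows make up. A row lasts 1/12 s, in which the tool goes at most 41.7 mm and 7.16 degrees, less where a joint would pass 70% of its speed; a pose out of reach is approached as far as the arm can. A call with a gripper value outside its range is refused whole. The fingers move at their own pace and stop on an object; the grip force is fixed at half the most. Time passes only in rows, so rows that repeat a pose let the fingers close. It gives the time, the measured TCP pose, the force and the opening at its end, in the units of the state.
- bot.get_obs(): the state, without advancing time (a new reading comes with each control period).
- bot.camera(name): name is "side" or "top"; returns a dict with "pixels" (384x512x3 uint8, red, green, blue), "intrinsics" (3x3 intrinsics, pixels), "world_to_cam" (4x4, takes a point from world to camera coordinates). Camera axes: x right, y down, z forward; pixel columns grow to the right and rows downward; lengths in m; the calibration is good to about 2 mm. A picture is of the moment at which its call begins. There is no depth.
- bot.job_done(): hands the job in, once; it reports no verdict.
The state is a dict: "clock": time; "joint_pos": joint angles; "joint_vel": joint speeds; "tau": joint torques, N m; "eef_pos": TCP position; "tool_rot": TCP orientation; "ft_force": force on the tool from outside, world axes, zero at the start; "ft_torque": the same for the moment, N m; "grip_width": finger opening in m.
Only numpy, scipy, OpenCV 4.12 (cv2) and the standard library are available. Lean on these libraries where they do the work, as an engineer would, in place of code of your own. Each camera call takes 0.05 s, during which the arm holds its last target. There are 200 camera calls.

TASK

Check the bench scale: take the larger of the two metal weights out of the rack under the wire shelf, stand it upright on the cork pad and let go of it there, then pick it up again and lower it gently inside the clear screen so that it stands in the middle of the scale's pan, and let go. Do not let the pan be knocked down to its stop, and leave the smaller weight, the white dish and the pliers where they are.

Things in the scene. Friction and masses are not known exactly. Their poses are not given: they have to be found in the camera images.
- check_weight: The larger check weight, plain aluminium, about 550 g, 105 mm high, standing on the left or right place of the rack. Round body 60 mm diameter, 70 mm high; above it a neck of 18 mm diameter and a round knob of 30 mm diameter, from 84 to 105 mm above the foot. Origin: centre of its underside, z up. Under the shelf there is room to grip only its body, from the front with a tilted tool.
- small_weight: The smaller check weight, same shape and material, about 180 g, body 44 mm diameter and 45 mm high, knob 24 mm diameter, 75 mm high in all, standing on the rack's other place, about 100 mm from the larger one (centre to centre). Origin: centre of its underside. Bystander.
- rack: Fixed rack, open to its -x. Wooden foot, top 12 mm above the table, x -60 to +100 mm, y +-130; lip at x -60 to -52, 20 mm high. Wire shelf, underside 174 mm up, x -5 to +100, with a basket on it (to 245 mm), on four 10 mm legs at y +-123, x +40 and +90. The weights stand near x = 0, y = +-50 mm. Origin: on the table, below the middle of the row of weights.
- pad: Fixed square cork pad on the table, 100 x 100 x 4 mm. Origin: centre of its underside; top 4 mm above it.
- scale: Fixed bench scale, grey housing 42 mm high, x -70 to +130, y +-85 mm, display on its +x side. A clear square screen, open above, surrounds the pan: walls 4 mm thick, 94 mm inside, top 117 mm above the table; a gripper on the large weight's body does not fit inside it, one on its knob stays above it. Origin: on the table, below the centre of the pan.
- pan_top (a point): Centre of the upper face of the round steel pan (84 mm diameter, marked with a 60 mm circle and a centre dot). It is 85 mm above the table when empty and sinks with the pan.
- pan (a joint): How far the sprung pan is pressed down, in m: 0 empty, about 0.009 under the larger weight, 0.028 at its stop (about 600 N per m).
- dish: White round open dish, 84 mm diameter at the rim, 45 mm high, loose on the table. Origin: centre of its underside. Bystander.
- pliers: Pliers with two yellow handles, about 155 mm long, 66 mm across the handles, 16 mm high, lying loose on the table. Origin: on the table at the pivot; jaws to +x, handles to -x. Bystander.
There are look-alikes about, which are no part of the job. Leave any red look-alike of the check_weight alone.

How it is judged:
On the way:
1. the larger weight stands upright on the cork pad, let go (x of check_weight in the frame of pad between -0.045 and 0.045 m and y of check_weight in the frame of pad between -0.045 and 0.045 m and z of check_weight in the frame of pad below 0.008 m and angle between check_weight's own z axis and vertical below 0.08 rad and linear speed of check_weight below 0.02 m/s and contact force between check_weight and the fingers below 0.1 N), for 0.2 s.
At the end, for the whole second after the job is handed in: The larger weight stands upright (within 0.08 rad) on the scale's pan, its axis within 8 mm of the pan's centre, the pan sprung down 5 to 16 mm under it, everything at rest and let go (horizontal distance between check_weight and pan_top below 0.008 m and z of check_weight in the frame of pan_top between -0.005 and 0.005 m and angle between check_weight's own z axis and vertical below 0.08 rad and value of joint pan between 0.005 and 0.016 m and linear speed of check_weight below 0.02 m/s and contact force between check_weight and the fingers below 0.1 N); the robot touches nothing.
It fails at once if the pan was knocked or pushed down nearly to its stop (more than 25 mm) (value of joint pan above 0.025 m).
It fails at once if the smaller weight was moved (more than 15 mm) or tipped (distance of small_weight from where it was at the start of the episode above 0.015 m or angle between small_weight's own z axis and vertical above 0.4 rad).
It fails at once if the dish or the pliers were moved (more than 20 mm) (distance of any of dish, pliers from where it was at the start of the episode above 0.02 m).
It also fails if it takes over 72 s, if anything falls off the work surface, if the arm or the gripper's body presses on something with over 40 N, if the wrist force passes 120 N, or if a joint passes its speed limit or range.

## Working session

There is one attempt and no reset: what is moved stays moved. The work goes in short steps, Python scripts to look and compute and a tool call to move; the robot and the scene stay as the last step left them, time stands still between calls to the robot, and variables do not carry over. Pictures are saved under pics/ and viewed, about 8 in all and at most 12, crops included, and the job is handed in when it is done.

Besides the shell and the picture viewer there is one more tool, called in YAML: its name, and indented under it one key for each argument. play_rows: Moves the arm, as the interface text tells. Its arguments: {"type":"object","properties":{"motion":{"type":"array","items":{"type":"object","properties":{"fingers":{"type":"number"},"translation":{"type":"array","items":{"type":"number"}},"roll":{"type":"number"}}}}},"required":["motion"]}

```bash
mkdir -p pics; ls
cat > h.py <<'E'
import numpy as np, cv2
from workcell import bot
def cam(n,save=None):
    c=bot.camera(n)
    if save: cv2.imwrite('pics/'+save,cv2.cvtColor(c['pixels'],cv2.COLOR_RGB2BGR))
    return c
def proj(c,p):
    p=np.atleast_2d(p); q=(c['world_to_cam']@np.c_[p,np.ones(len(p))].T)[:3]
    u=np.array(c['intrinsics'])@q; return (u[:2]/u[2]).T
def ray(c,u,v,z):
    T=np.array(c['world_to_cam']);R=T[:3,:3];o=-R.T@T[:3,3]
    d=R.T@np.linalg.inv(c['intrinsics'])@[u,v,1]; return o+d*(z-o[2])/d[2]
E
python3 - <<'E'
from h import *
a=cam('side')
b=cam('top')
for n,c in(('side',a),('top',b)):
    T=np.array(c['world_to_cam']);print(n,(-T[:3,:3].T@T[:3,3]).round(3),T[2,:3].round(3),np.array(c['intrinsics'])[0,0])
    im=cv2.cvtColor(c['pixels'],cv2.COLOR_RGB2BGR)
    cv2.imwrite('pics/%s0.png'%n,cv2.resize(im,(800,600)))
print(bot.get_obs())
E
```

```text
pics
side [0.412 0.707 0.877] [ 0.151 -0.693 -0.705] 363.91502668898517
top [ 0.382 -0.038  1.365] [ 0.166 -0.012 -0.986] 498.39508949520166
{'clock': 0.1, 'joint_pos': array([ 1.18099754e+00,  2.41359259e-01,  3.88946432e-03,  1.33520589e+00,
       -2.49849430e-05,  1.57080770e+00]), 'joint_vel': array([-0.00190753, -0.00069517,  0.00338231, -0.00010987, -0.00116987,
        0.00127177]), 'tau': array([-7.43906894e-04, -3.73137724e+01,  2.53010505e+01,  1.08134549e-02,
       -8.32960768e-05,  1.33496354e-05]), 'eef_pos': array([0.18980754, 0.46200245, 0.2445028 ]), 'tool_rot': array([ 8.30665873e-01,  5.56770441e-01, -7.73599966e-04,  5.33572816e-04]), 'ft_force': array([-0.15136857, -0.4964582 ,  0.09792648]), 'ft_torque': array([ 0.06270254, -0.00815827, -0.01495334]), 'grip_width': 0.08553117021107313}
```

View pics/top0.png

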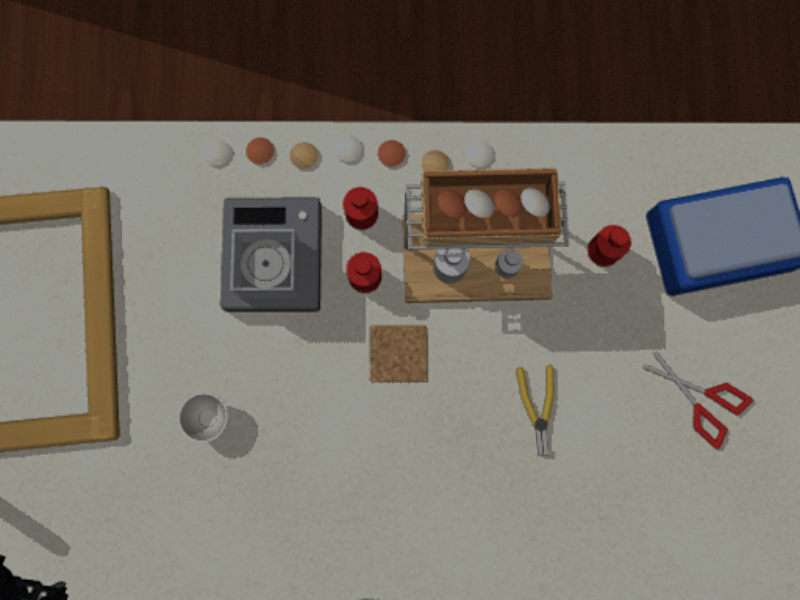

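View pics/side0.png

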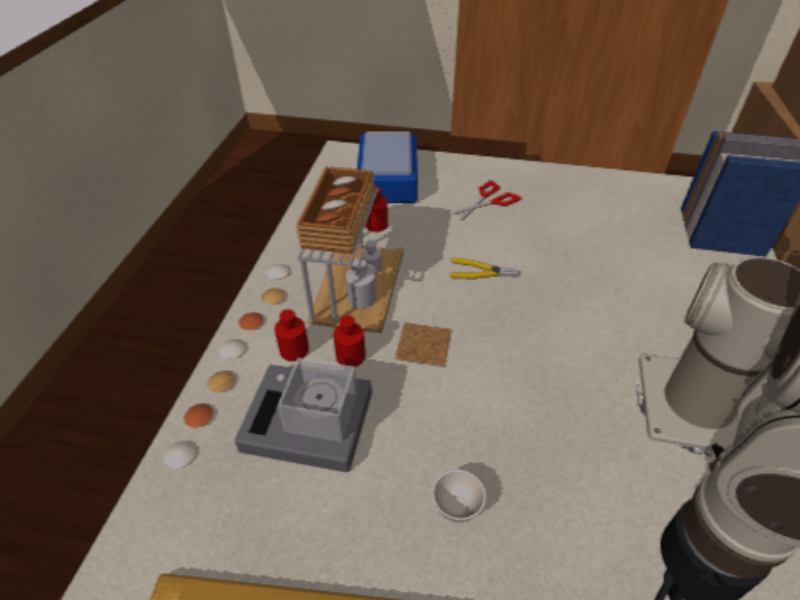

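The top view shows the metal weights at about (452,262), the larger, and (511,262), the smaller. Red look-alikes are at (360,207), (364,272) and (610,245). The scale pan is at (266,263), the pad at (399,353), the dish at (203,418) and the pliers at (540,424). The larger metal weight is the left one. Next I take a close crop and measure.

```bash
cat > m.py <<'E'
from h import *
a=cam('side','s1.png');b=cam('top','t1.png')
s=1.5625
def tp(u,v,z): return ray(b,u/s,v/s,z).round(4)
print('pad corners',[tp(*p,.004) for p in((371,326),(427,326),(428,381),(371,381))])
print('rack foot front corners',[tp(*p,.016) for p in((404,301),(551,299))])
print('large knob',tp(454,254,.117),'small knob',tp(512,256,.087))
print('pan',tp(266,263,.085),'screen',[tp(*p,.117) for p in((232,230),(295,230),(295,290),(232,290))])
print('dish',tp(204,416,.045),'pliers',tp(540,424,.01))
im=cv2.imread('pics/t1.png');c=im[95:205,245:375]
cv2.imwrite('pics/crop1.png',cv2.resize(c,None,fx=4.5,fy=4.5,interpolation=2))
im=cv2.imread('pics/s1.png');c=im[95:300,150:300]
cv2.imwrite('pics/crop2.png',cv2.resize(c,None,fx=2.8,fy=2.8,interpolation=2))
x=cv2.imread('pics/crop1.png');y=cv2.imread('pics/crop2.png')
h=574;o=np.zeros((h,800,3),np.uint8);x=cv2.resize(x,(400,338));o[:338,:400]=x;o[:y.shape[0],400:400+y.shape[1]]=y[:,:400];cv2.imwrite('pics/crop12.png',o)
E
python3 m.py
```

```text
pad corners [array([0.5676, 0.0061, 0.004 ]), array([ 0.5676, -0.0926,  0.004 ]), array([ 0.4709, -0.0936,  0.004 ]), array([0.471 , 0.0057, 0.004 ])]
rack foot front corners [array([ 0.6103, -0.052 ,  0.016 ]), array([ 0.6138, -0.3109,  0.016 ])]
large knob [ 0.6715 -0.1332  0.117 ] small knob [ 0.675  -0.2332  0.087 ]
pan [0.6633 0.18   0.085 ] screen [array([0.7118, 0.2319, 0.117 ]), array([0.7118, 0.1284, 0.117 ]), array([0.6113, 0.1263, 0.117 ]), array([0.6114, 0.2285, 0.117 ])]
dish [0.4104 0.2832 0.045 ] pliers [ 0.3963 -0.2859  0.01  ]
```

View pics/crop12.png

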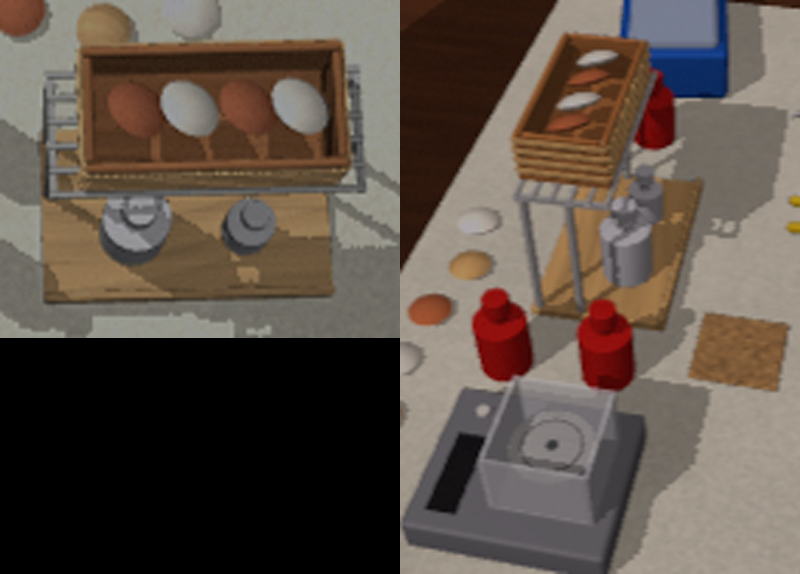

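The crop confirms the larger weight is the left, plain metal one, with a body of about 60 mm. The side view shows it at (627,245) in the crop, and the red ones are separate. I set out to a clear spot in front of the rack and turn the jaws to world y.

play_rows:
  motion:
    - {"translation": [-40, 50, -5.5], "roll": -22.3, "fingers": -1}
    - {"translation": [-40, 50, -5.5], "roll": -22.3, "fingers": -1}
    - {"translation": [-40, 50, -5.5], "roll": -22.3, "fingers": -1}
    - {"translation": [-40, 50, -5.5], "roll": -22.3, "fingers": -1}
    - {"translation": [-40, 50, -5.5], "roll": -22.3, "fingers": -1}
    - {"translation": [-40, 50, -5.5], "roll": -22.3, "fingers": -1}
    - {"translation": [-40, 50, -5.5], "roll": -22.3, "fingers": -1}
    - {"translation": [-40, 50, -5.5], "roll": -22.3, "fingers": -1}
    - {"translation": [-40, 50, -5.5], "roll": -22.3, "fingers": -1}
    - {"translation": [-40, 50, -5.5], "roll": -22.3, "fingers": -1}
    - {"translation": [-40, 50, -5.5], "roll": -22.3, "fingers": -1}
    - {"translation": [-40, 50, -5.5], "roll": -22.3, "fingers": -1}
    - {"translation": [-40, 50, -5.5], "roll": -22.3, "fingers": -1}
    - {"translation": [-40, 50, -5.5], "roll": -22.3, "fingers": -1}
    - {"translation": [-40, 50, -5.5], "roll": -22.3, "fingers": -1}
    - {"translation": [-40, 50, -5.5], "roll": -22.3, "fingers": -1}
    - {"translation": [-40, 50, -5.5], "roll": -22.3, "fingers": -1}
    - {"translation": [-40, 50, -5.5], "roll": -22.3, "fingers": -1}

```text
clock: 1.7
eef_pos: [0.5007, -0.0989, 0.2995]
tool_rot: [0.708, 0.706, -0.0, -0.001]
ft_force: [-0.1, 0.3, -0.6]
grip_width: 0.0856
```

Run:
```python
from h import *
from scipy.spatial.transform import Rotation as R
o=bot.get_obs();print(o['clock'],o['joint_pos'].round(3),o['eef_pos'].round(4));print(R.from_quat(o['tool_rot']).as_matrix().round(3))
```

```text
1.7 [-0.195  0.247  0.153  1.479  0.    -0.191] [ 0.5007 -0.0989  0.2995]
[[ 0.004  1.    -0.001]
 [ 1.    -0.004  0.001]
 [ 0.001 -0.001 -1.   ]]
```

play_rows:
  motion:
    - {"translation": [0, 4, -4], "roll": 0, "fingers": -1}
    - {"translation": [0, 8, -8], "roll": 0, "fingers": -1}
    - {"translation": [0, 12, -10], "roll": 0, "fingers": -1}
    - {"translation": [0, 16, -10], "roll": 0, "fingers": -1}
    - {"translation": [0, 20, -10], "roll": 0, "fingers": -1}
    - {"translation": [0, 24, -10], "roll": 0, "fingers": -1}
    - {"translation": [0, 28, -10], "roll": 0, "fingers": -1}
    - {"translation": [0, 32, -10], "roll": 0, "fingers": -1}
    - {"translation": [0, 36, -10], "roll": 0, "fingers": -1}
    - {"translation": [0, 36, -10], "roll": 0, "fingers": -1}
    - {"translation": [0, 36, -10], "roll": 0, "fingers": -1}

```text
clock: 2.62
eef_pos: [0.6403, -0.0767, 0.4317]
tool_rot: [0.707, 0.707, -0.008, -0.011]
ft_force: [0.0, -0.3, 0.2]
grip_width: 0.0854
```

```bash
cat > st.py <<'E'
from h import *
from scipy.spatial.transform import Rotation as R
o=bot.get_obs();print(o['clock'],o['joint_pos'].round(3),o['eef_pos'].round(4),'F',o['ft_force'].round(1),'w',o['grip_width']);print(R.from_quat(o['tool_rot']).as_matrix().round(3))
E
python3 st.py
```

```text
2.6167 [-0.119  0.723  1.274  2.15   0.    -0.12 ] [ 0.6403 -0.0767  0.4317] F [ 0.  -0.3  0.2] w 0.08542634458623537
[[-0.     1.    -0.027]
 [ 1.     0.     0.003]
 [ 0.003 -0.027 -1.   ]]
```

play_rows:
  motion:
    - {"translation": [12, -20, 5], "fingers": -1, "roll": 0}
    - {"translation": [12, -20, 5], "fingers": -1, "roll": 0}
    - {"translation": [12, -20, 5], "fingers": -1, "roll": 0}
    - {"translation": [12, -20, 5], "fingers": -1, "roll": 0}
    - {"translation": [12, -20, 5], "fingers": -1, "roll": 0}
    - {"translation": [12, -20, 5], "fingers": -1, "roll": 0}
    - {"translation": [12, -20, 5], "fingers": -1, "roll": 0}
    - {"translation": [12, -20, 5], "fingers": -1, "roll": 0}

```text
clock: 3.28
eef_pos: [0.4335, 0.0441, 0.3863]
tool_rot: [0.706, 0.708, -0.01, -0.013]
ft_force: [-0.4, 1.3, -0.2]
grip_width: 0.0854
```

```bash
python3 st.py
```

```text
3.2833 [0.096 0.121 0.22  1.701 0.008 0.093] [0.4335 0.0441 0.3863] F [-0.4  1.3 -0.2] w 0.08540532439673114
[[-0.002  0.999 -0.032]
 [ 1.     0.003  0.005]
 [ 0.005 -0.032 -0.999]]
```

The commanded pose follows what was reached, so a tilt persists. Now I overreach outward at a clear height to tilt the tool forward.

play_rows:
  motion:
    - {"translation": [0, 10, 10], "fingers": -1, "roll": 0}
    - {"translation": [0, 20, 10], "fingers": -1, "roll": 0}
    - {"translation": [0, 30, 10], "fingers": -1, "roll": 0}
    - {"translation": [0, 40, 10], "fingers": -1, "roll": 0}
    - {"translation": [0, 50, 10], "fingers": -1, "roll": 0}
    - {"translation": [0, 60, 10], "fingers": -1, "roll": 0}
    - {"translation": [0, 60, 10], "fingers": -1, "roll": 0}
    - {"translation": [0, 60, 10], "fingers": -1, "roll": 0}
    - {"translation": [0, 60, 10], "fingers": -1, "roll": 0}
    - {"translation": [0, 60, 10], "fingers": -1, "roll": 0}
    - {"translation": [0, 60, 10], "fingers": -1, "roll": 0}
    - {"translation": [0, 60, 10], "fingers": -1, "roll": 0}
    - {"translation": [0, 60, 10], "fingers": -1, "roll": 0}
    - {"translation": [0, 60, 10], "fingers": -1, "roll": 0}

```text
clock: 4.45
eef_pos: [0.7987, 0.0365, 0.2161]
tool_rot: [0.707, 0.707, 0.005, 0.001]
ft_force: [-0.7, -0.5, -0.4]
grip_width: 0.0854
```

```bash
python3 st.py
```

```text
4.45 [0.044 1.018 1.275 1.82  0.005 0.045] [0.7987 0.0365 0.2161] F [-0.7 -0.5 -0.4] w 0.08536674828740592
[[ 0.001  1.     0.008]
 [ 1.    -0.001  0.006]
 [ 0.006  0.008 -1.   ]]
```

play_rows:
  motion:
    - {"translation": [0, 40, -20], "fingers": -1, "roll": 0}
    - {"translation": [0, 60, -20], "fingers": -1, "roll": 0}
    - {"translation": [0, 60, -20], "fingers": -1, "roll": 0}
    - {"translation": [0, 60, -20], "fingers": -1, "roll": 0}

```text
clock: 4.78
eef_pos: [0.817, 0.0315, 0.2141]
tool_rot: [0.707, 0.707, 0.021, 0.015]
ft_force: [-0.3, -0.5, -0.2]
grip_width: 0.0853
```

```bash
python3 st.py
```

```text
4.7833 [0.037 1.021 1.275 1.773 0.005 0.038] [0.817  0.0315 0.2141] F [-0.3 -0.5 -0.2] w 0.08531418804907663
[[ 0.001  0.999  0.051]
 [ 1.    -0.001  0.007]
 [ 0.007  0.051 -0.999]]
```

play_rows:
  motion:
    - {"translation": [0, 40, -20], "fingers": -1, "roll": 0}
    - {"translation": [0, 60, -20], "fingers": -1, "roll": 0}
    - {"translation": [0, 60, -20], "fingers": -1, "roll": 0}
    - {"translation": [0, 60, -20], "fingers": -1, "roll": 0}

```text
clock: 5.12
eef_pos: [0.833, 0.0271, 0.2151]
tool_rot: [0.707, 0.706, 0.035, 0.029]
ft_force: [1.0, 0.4, -0.9]
grip_width: 0.0854
```

```bash
python3 st.py
```

```text
5.1167 [0.03  1.021 1.275 1.733 0.006 0.032] [0.833  0.0271 0.2151] F [ 1.   0.4 -0.9] w 0.08544327891837424
[[ 0.001  0.996  0.092]
 [ 1.    -0.001  0.009]
 [ 0.009  0.092 -0.996]]
```

Each overreach row adds about 0.01 rad of forward tilt. I continue toward about 45°.

play_rows:
  motion:
    - {"translation": [5, 60, -20], "fingers": -1, "roll": 0}
    - {"translation": [5, 60, -20], "fingers": -1, "roll": 0}
    - {"translation": [5, 60, -20], "fingers": -1, "roll": 0}
    - {"translation": [5, 60, -20], "fingers": -1, "roll": 0}
    - {"translation": [5, 60, -20], "fingers": -1, "roll": 0}
    - {"translation": [5, 60, -20], "fingers": -1, "roll": 0}
    - {"translation": [5, 60, -20], "fingers": -1, "roll": 0}
    - {"translation": [5, 60, -20], "fingers": -1, "roll": 0}
    - {"translation": [5, 60, -20], "fingers": -1, "roll": 0}
    - {"translation": [5, 60, -20], "fingers": -1, "roll": 0}
    - {"translation": [5, 60, -20], "fingers": -1, "roll": 0}
    - {"translation": [5, 60, -20], "fingers": -1, "roll": 0}

```text
clock: 6.12
eef_pos: [0.8492, 0.0411, 0.2149]
tool_rot: [0.706, 0.705, 0.051, 0.043]
ft_force: [0.2, -0.1, 0.3]
grip_width: 0.0854
```

```bash
python3 st.py
```

```text
6.1167 [0.047 1.023 1.274 1.689 0.004 0.048] [0.8492 0.0411 0.2149] F [ 0.2 -0.1  0.3] w 0.08539897650839157
[[ 0.     0.991  0.132]
 [ 1.    -0.002  0.011]
 [ 0.011  0.132 -0.991]]
```

play_rows:
  motion:
    - {"translation": [0, 60, -20], "fingers": -1, "roll": 0}

```text
clock: 6.2
eef_pos: [0.8588, 0.0402, 0.219]
tool_rot: [0.705, 0.705, 0.061, 0.052]
ft_force: [-0.3, -0.1, -0.8]
grip_width: 0.0854
```

play_rows:
  motion:
    - {"translation": [0, 60, -20], "fingers": -1, "roll": 0}

```text
clock: 6.28
eef_pos: [0.8696, 0.0385, 0.2266]
tool_rot: [0.704, 0.703, 0.073, 0.064]
ft_force: [-0.1, 0.0, -0.2]
grip_width: 0.0857
```

play_rows:
  motion:
    - {"translation": [0, 60, -20], "fingers": -1, "roll": 0}

```text
clock: 6.37
eef_pos: [0.8793, 0.0369, 0.235]
tool_rot: [0.703, 0.702, 0.085, 0.075]
ft_force: [1.1, 0.3, 0.5]
grip_width: 0.0857
```

play_rows:
  motion:
    - {"translation": [0, 60, -20], "fingers": -1, "roll": 0}
    - {"translation": [0, 60, -20], "fingers": -1, "roll": 0}

```text
clock: 6.53
eef_pos: [0.8906, 0.034, 0.2508]
tool_rot: [0.701, 0.7, 0.101, 0.09]
ft_force: [0.3, -0.2, 1.2]
grip_width: 0.0855
```

```bash
python3 st.py
```

```text
6.5333 [0.036 0.992 1.275 1.583 0.006 0.038] [0.8906 0.034  0.2508] F [ 0.3 -0.2  1.2] w 0.08546385158842067
[[-0.001  0.964  0.267]
 [ 1.    -0.004  0.016]
 [ 0.016  0.267 -0.964]]
```

play_rows:
  motion:
    - {"translation": [0, 60, -10], "fingers": -1, "roll": 0}

```text
clock: 6.62
eef_pos: [0.9009, 0.0329, 0.2556]
tool_rot: [0.7, 0.699, 0.112, 0.099]
ft_force: [-0.9, -0.1, 0.4]
grip_width: 0.0855
```

play_rows:
  motion:
    - {"translation": [0, 60, -10], "fingers": -1, "roll": 0}

```text
clock: 6.7
eef_pos: [0.9122, 0.0318, 0.2602]
tool_rot: [0.698, 0.697, 0.123, 0.11]
ft_force: [-0.0, -0.1, 0.1]
grip_width: 0.0856
```

play_rows:
  motion:
    - {"translation": [0, 60, -10], "fingers": -1, "roll": 0}

```text
clock: 6.78
eef_pos: [0.9226, 0.0307, 0.2662]
tool_rot: [0.696, 0.695, 0.134, 0.12]
ft_force: [0.9, 0.9, 0.4]
grip_width: 0.0856
```

play_rows:
  motion:
    - {"translation": [0, 60, -10], "fingers": -1, "roll": 0}

```text
clock: 6.87
eef_pos: [0.9324, 0.0296, 0.2737]
tool_rot: [0.694, 0.693, 0.145, 0.131]
ft_force: [0.0, -0.0, -0.4]
grip_width: 0.0851
```

play_rows:
  motion:
    - {"translation": [0, 60, -10], "fingers": -1, "roll": 0}

```text
clock: 6.95
eef_pos: [0.9417, 0.0285, 0.2824]
tool_rot: [0.692, 0.69, 0.157, 0.141]
ft_force: [1.0, 0.2, 0.6]
grip_width: 0.0858
```

play_rows:
  motion:
    - {"translation": [0, 60, -10], "fingers": -1, "roll": 0}

```text
clock: 7.03
eef_pos: [0.9505, 0.0275, 0.2923]
tool_rot: [0.69, 0.688, 0.168, 0.152]
ft_force: [-0.3, -0.7, 0.0]
grip_width: 0.0855
```

play_rows:
  motion:
    - {"translation": [0, 60, -10], "fingers": -1, "roll": 0}
    - {"translation": [0, 60, -10], "fingers": -1, "roll": 0}

```text
clock: 7.2
eef_pos: [0.9599, 0.0254, 0.3105]
tool_rot: [0.686, 0.684, 0.183, 0.166]
ft_force: [-0.9, -0.4, 1.0]
grip_width: 0.0857
```

```bash
python3 st.py
```

```text
7.2 [0.023 0.958 1.275 1.388 0.011 0.028] [0.9599 0.0254 0.3105] F [-0.9 -0.4  1. ] w 0.08567467313656159
[[-0.003  0.878  0.478]
 [ 1.    -0.008  0.022]
 [ 0.023  0.478 -0.878]]
```

play_rows:
  motion:
    - {"translation": [0, 60, 0], "fingers": -1, "roll": 0}

```text
clock: 7.28
eef_pos: [0.9699, 0.0245, 0.3175]
tool_rot: [0.683, 0.682, 0.194, 0.176]
ft_force: [-0.3, 0.3, -0.3]
grip_width: 0.0855
```

play_rows:
  motion:
    - {"translation": [0, 60, 0], "fingers": -1, "roll": 0}

```text
clock: 7.37
eef_pos: [0.9804, 0.0237, 0.3236]
tool_rot: [0.68, 0.678, 0.204, 0.187]
ft_force: [0.3, 0.5, -0.4]
grip_width: 0.0852
```

play_rows:
  motion:
    - {"translation": [0, 60, 0], "fingers": -1, "roll": 0}

```text
clock: 7.45
eef_pos: [0.9899, 0.0228, 0.3309]
tool_rot: [0.677, 0.675, 0.215, 0.197]
ft_force: [-0.4, 0.0, -0.2]
grip_width: 0.0853
```

play_rows:
  motion:
    - {"translation": [0, 60, 0], "fingers": -1, "roll": 0}

```text
clock: 7.53
eef_pos: [0.9987, 0.022, 0.3398]
tool_rot: [0.674, 0.672, 0.226, 0.207]
ft_force: [-0.2, 0.0, 0.6]
grip_width: 0.0855
```

play_rows:
  motion:
    - {"translation": [0, 60, 0], "fingers": -1, "roll": 0}

```text
clock: 7.62
eef_pos: [1.0069, 0.0211, 0.3501]
tool_rot: [0.671, 0.669, 0.236, 0.217]
ft_force: [-0.4, 0.4, -1.2]
grip_width: 0.0853
```

play_rows:
  motion:
    - {"translation": [0, 60, 0], "fingers": -1, "roll": 0}

```text
clock: 7.7
eef_pos: [1.0144, 0.0203, 0.3613]
tool_rot: [0.667, 0.665, 0.247, 0.227]
ft_force: [-0.1, -1.1, 0.8]
grip_width: 0.0852
```

play_rows:
  motion:
    - {"translation": [0, 60, 0], "fingers": -1, "roll": 0}
    - {"translation": [0, 60, 0], "fingers": -1, "roll": 0}

```text
clock: 7.87
eef_pos: [1.0211, 0.0185, 0.3816]
tool_rot: [0.662, 0.66, 0.261, 0.241]
ft_force: [0.2, 0.4, 1.1]
grip_width: 0.0855
```

```bash
cat >> st.py <<'E'
M=R.from_quat(o['tool_rot']).as_matrix()
import sys
if len(sys.argv)>3:
    t=np.array(sys.argv[1:4],float)   # world target of the grasp point (5 mm behind TCP)
    tcp=t+.005*M[:,2]
    print('TCP target',tcp.round(4),'shift cm',((M.T@(tcp-o['eef_pos']))*100).round(2))
E
python3 st.py .46 -.133 .36
```

```text
7.8667 [0.014 0.932 1.275 1.188 0.016 0.024] [1.0211 0.0185 0.3816] F [0.2 0.4 1.1] w 0.08548645421994167
[[-0.007  0.749  0.663]
 [ 1.    -0.013  0.025]
 [ 0.028  0.663 -0.748]]
TCP target [ 0.4633 -0.1329  0.3563] shift cm [-14.84 -43.23 -35.47]
```

Tilt is now about 41.5°. Next I move back over to in front of the rack.

play_rows:
  motion:
    - {"translation": [-14.8, -43.2, -35.5], "fingers": -1, "roll": 0}
    - {"translation": [-14.8, -43.2, -35.5], "fingers": -1, "roll": 0}
    - {"translation": [-14.8, -43.2, -35.5], "fingers": -1, "roll": 0}
    - {"translation": [-14.8, -43.2, -35.5], "fingers": -1, "roll": 0}
    - {"translation": [-14.8, -43.2, -35.5], "fingers": -1, "roll": 0}
    - {"translation": [-14.8, -43.2, -35.5], "fingers": -1, "roll": 0}
    - {"translation": [-14.8, -43.2, -35.5], "fingers": -1, "roll": 0}
    - {"translation": [-14.8, -43.2, -35.5], "fingers": -1, "roll": 0}
    - {"translation": [-14.8, -43.2, -35.5], "fingers": -1, "roll": 0}
    - {"translation": [-14.8, -43.2, -35.5], "fingers": -1, "roll": 0}
    - {"translation": [-14.8, -43.2, -35.5], "fingers": -1, "roll": 0}
    - {"translation": [-14.8, -43.2, -35.5], "fingers": -1, "roll": 0}
    - {"translation": [-14.8, -43.2, -35.5], "fingers": -1, "roll": 0}
    - {"translation": [-14.8, -43.2, -35.5], "fingers": -1, "roll": 0}
    - {"translation": [-14.8, -43.2, -35.5], "fingers": -1, "roll": 0}
    - {"translation": [-14.8, -43.2, -35.5], "fingers": -1, "roll": 0}
    - {"translation": [-14.8, -43.2, -35.5], "fingers": -1, "roll": 0}

```text
clock: 9.28
eef_pos: [0.4612, -0.1332, 0.3578]
tool_rot: [0.663, 0.659, 0.26, 0.242]
ft_force: [0.4, 0.4, 0.7]
grip_width: 0.0855
```

```bash
python3 st.py .572 -.135 .172
```

```text
9.2833 [-0.478 -0.301 -0.468  0.745  0.331 -0.357] [ 0.4612 -0.1332  0.3578] F [0.4 0.4 0.7] w 0.08553578737819864
[[-0.003  0.748  0.663]
 [ 1.    -0.015  0.022]
 [ 0.027  0.663 -0.748]]
TCP target [ 0.5753 -0.1349  0.1683] shift cm [-0.71 -4.03 21.74]
```

play_rows:
  motion:
    - {"translation": [-0.7, -4.0, 21.7], "fingers": -1, "roll": 0}
    - {"translation": [-0.7, -4.0, 21.7], "fingers": -1, "roll": 0}
    - {"translation": [-0.7, -4.0, 21.7], "fingers": -1, "roll": 0}
    - {"translation": [-0.7, -4.0, 21.7], "fingers": -1, "roll": 0}
    - {"translation": [-0.7, -4.0, 21.7], "fingers": -1, "roll": 0}
    - {"translation": [-0.7, -4.0, 21.7], "fingers": -1, "roll": 0}
    - {"translation": [-0.7, -4.0, 21.7], "fingers": -1, "roll": 0}
    - {"translation": [-0.7, -4.0, 21.7], "fingers": -1, "roll": 0}

```text
clock: 9.95
eef_pos: [0.5773, -0.1324, 0.1662]
tool_rot: [0.662, 0.661, 0.26, 0.239]
ft_force: [0.6, 0.3, 0.5]
grip_width: 0.0855
```

```bash
python3 st.py .669 -.133 .066
python3 - <<'E'
from h import *
a=cam('side','s2.png');b=cam('top','t2.png')
x=cv2.resize(cv2.imread('pics/t2.png')[90:220,230:380],None,fx=2.66,fy=2.66,interpolation=2)
y=cv2.resize(cv2.imread('pics/s2.png')[110:240,180:330],None,fx=2.66,fy=2.66,interpolation=2)
cv2.imwrite('pics/v2.png',np.hstack([x,y]))
# expected outline of the weight foot/body top/knob top
def circ(x,y,z,r): t=np.linspace(0,2*np.pi,9)[:-1];return np.c_[x+r*np.cos(t),y+r*np.sin(t),0*t+z]
for n,c in(('t',b),('s',a)):
  for z,r in((.012,.03),(.082,.03),(.117,.015)):
    p=proj(c,circ(.672,-.133,z,r)); off=np.array([230,90]) if n=='t' else np.array([180,110])
    q=(p-off)*2.66; print(n,z,q.min(0).round(),q.max(0).round())
E
```

```text
9.95 [-0.348  0.125 -0.65   0.113  0.253 -0.255] [ 0.5773 -0.1324  0.1662] F [0.6 0.3 0.5] w 0.08551414469324646
[[-0.008  0.751  0.66 ]
 [ 1.    -0.013  0.027]
 [ 0.029  0.66  -0.751]]
TCP target [ 0.6723 -0.1329  0.0622] shift cm [-0.43  0.27 14.07]
t 0.012 [125. 187.] [182. 244.]
t 0.082 [128. 171.] [188. 230.]
t 0.117 [145. 177.] [176. 208.]
s 0.012 [112. 201.] [158. 233.]
s 0.082 [108. 160.] [156. 193.]
s 0.117 [118. 146.] [143. 163.]
```

View pics/v2.png

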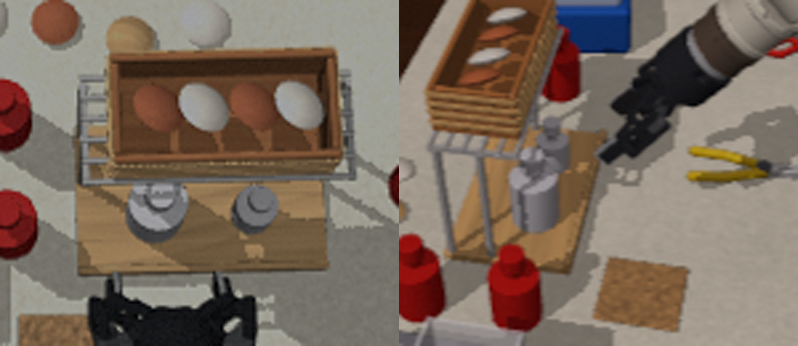

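The larger weight's outline matches the prediction to within about 3 mm: body u 127–187 and bottom v 240 in the left half, body u 511–560 in the right half. The fingertips are at (113,285) and (220,285) in the left half. I check their centring numerically before going in.

Run:
```python
from h import *
from scipy.spatial.transform import Rotation as R
b=cam('top');o=bot.get_obs();M=R.from_quat(o['tool_rot']).as_matrix();e=o['eef_pos']
for s in(-1,1):
  for k in (0,.012): print(((proj(b,e+M@[s*.05,0,k])-[230,90])*2.66).round(1))
# gripper dark blob columns near tips and weight columns
g=cv2.cvtColor(b['pixels'],cv2.COLOR_RGB2GRAY)
for v in (192,193,194,195,197): print(v,np.where(g[v,260:325]<60)[0]+260)
```

```text
[[221.4 279.7]]
[[219.7 272.7]]
[[112.4 280. ]]
[[111.6 273. ]]
192 [275 285 286 287 289 290 291 292 294 295 296 297 298 299 300 301 302 310
 311]
193 [260 261 262 270 271 275 311]
194 [271 272 310 311 314 315]
195 [270 271 272 275 310 311 314 315 316]
197 [270 271 272 275 310 311 312 315 316]
```

Centring is consistent, so I go in along the tool axis and close.

play_rows:
  motion:
    - {"translation": [-0.2, 0.2, 3], "fingers": -1, "roll": 0}
    - {"translation": [-0.4, 0.3, 5], "fingers": -1, "roll": 0}
    - {"translation": [-0.4, 0.3, 7], "fingers": -1, "roll": 0}
    - {"translation": [-0.4, 0.3, 9], "fingers": -1, "roll": 0}
    - {"translation": [-0.4, 0.3, 11], "fingers": -1, "roll": 0}
    - {"translation": [-0.4, 0.3, 12.5], "fingers": -1, "roll": 0}
    - {"translation": [-0.4, 0.3, 13.5], "fingers": -1, "roll": 0}
    - {"translation": [-0.4, 0.3, 14.1], "fingers": -1, "roll": 0}
    - {"translation": [-0.4, 0.3, 14.1], "fingers": -1, "roll": 0}

```text
clock: 10.85
eef_pos: [0.673, -0.1341, 0.0643]
tool_rot: [0.662, 0.66, 0.26, 0.241]
ft_force: [-0.8, -0.9, -0.6]
grip_width: 0.0855
```

```bash
python3 st.py .669 -.133 .066
```

```text
10.85 [-0.286  0.457 -0.542 -0.127  0.212 -0.204] [ 0.673  -0.1341  0.0643] F [-0.8 -0.9 -0.6] w 0.08551982455701472
[[-0.007  0.749  0.663]
 [ 1.    -0.013  0.025]
 [ 0.027  0.663 -0.749]]
TCP target [ 0.6723 -0.1329  0.0623] shift cm [ 0.11 -0.19  0.1 ]
```

play_rows:
  motion:
    - {"translation": [0, 0, 0], "fingers": -0.3, "roll": 0}
    - {"translation": [0, 0, 0], "fingers": 0.2, "roll": 0}
    - {"translation": [0, 0, 0], "fingers": 1, "roll": 0}
    - {"translation": [0, 0, 0], "fingers": 1, "roll": 0}
    - {"translation": [0, 0, 0], "fingers": 1, "roll": 0}
    - {"translation": [0, 0, 0], "fingers": 1, "roll": 0}
    - {"translation": [0, 0, 0], "fingers": 1, "roll": 0}
    - {"translation": [0, 0, 0], "fingers": 1, "roll": 0}

```text
clock: 11.52
eef_pos: [0.6731, -0.134, 0.0653]
tool_rot: [0.662, 0.66, 0.261, 0.241]
ft_force: [-3.5, 1.4, 6.1]
grip_width: 0.0578
```

```bash
python3 st.py .669 -.133 .096
```

```text
11.5167 [-0.286  0.455 -0.543 -0.128  0.212 -0.204] [ 0.6731 -0.134   0.0653] F [-3.5  1.4  6.1] w 0.05784290493576127
[[-0.007  0.748  0.664]
 [ 1.    -0.013  0.025]
 [ 0.027  0.664 -0.747]]
TCP target [ 0.6723 -0.1329  0.0923] shift cm [ 0.19  1.73 -2.06]
```

play_rows:
  motion:
    - {"translation": [0.02, 0.66, -0.75], "fingers": 1, "roll": 0}
    - {"translation": [0.05, 1.3, -1.5], "fingers": 1, "roll": 0}
    - {"translation": [0.07, 1.7, -1.9], "fingers": 1, "roll": 0}
    - {"translation": [0.1, -0.5, -3.9], "fingers": 1, "roll": 0}
    - {"translation": [0.1, -2.7, -5.9], "fingers": 1, "roll": 0}
    - {"translation": [0.15, -4.9, -7.9], "fingers": 1, "roll": 0}
    - {"translation": [0.2, -7.1, -9.9], "fingers": 1, "roll": 0}
    - {"translation": [0.2, -9.5, -11.9], "fingers": 1, "roll": 0}
    - {"translation": [0.2, -9.5, -11.9], "fingers": 1, "roll": 0}

```text
clock: 12.27
eef_pos: [0.5125, -0.1313, 0.0842]
tool_rot: [0.666, 0.66, 0.256, 0.234]
ft_force: [-1.7, 2.1, -6.2]
grip_width: 0.0581
```

```bash
python3 st.py .517 -.043 .090
python3 - <<'E'
from h import *
a=cam('side','s3.png');b=cam('top','t3.png')
x=cv2.resize(cv2.imread('pics/t3.png')[90:240,200:350],None,fx=2.66,fy=2.66,interpolation=2)
y=cv2.resize(cv2.imread('pics/s3.png')[110:260,180:330],None,fx=2.66,fy=2.66,interpolation=2)
cv2.imwrite('pics/v3.png',np.hstack([x,y]))
E
```

```text
12.2667 [-0.405  0.198 -0.876 -0.161  0.285 -0.298] [ 0.5125 -0.1313  0.0842] F [-1.7  2.1 -6.2] w 0.058122215349382216
[[-0.003  0.76   0.65 ]
 [ 0.999 -0.019  0.027]
 [ 0.033  0.65  -0.759]]
TCP target [ 0.5203 -0.0429  0.0862] shift cm [8.84 0.55 0.59]
```

View pics/v3.png

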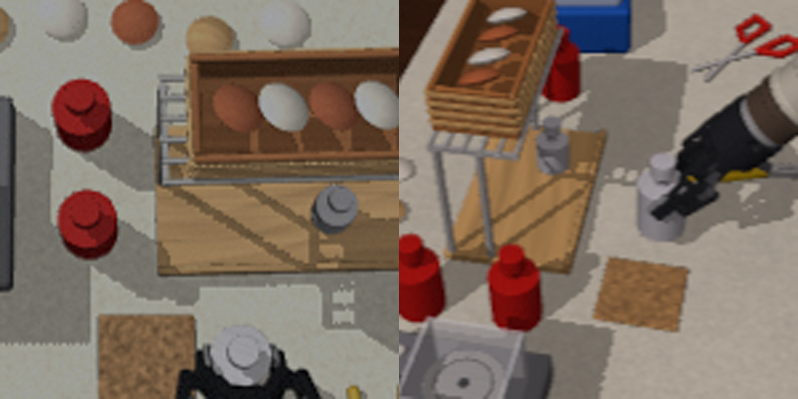

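The weight is gripped and upright, at (240,350) left and (660,195) right. The small weight is still in place. I move over the pad.

play_rows:
  motion:
    - {"translation": [3, 0.2, 0.2], "fingers": 1, "roll": 0}
    - {"translation": [6, 0.4, 0.4], "fingers": 1, "roll": 0}
    - {"translation": [8.8, 0.5, 0.5], "fingers": 1, "roll": 0}
    - {"translation": [8.8, 0.5, 0.5], "fingers": 1, "roll": 0}
    - {"translation": [8.8, 0.5, 0.5], "fingers": 1, "roll": 0}

```text
clock: 12.78
eef_pos: [0.5296, -0.0437, 0.0919]
tool_rot: [0.661, 0.661, 0.261, 0.24]
ft_force: [0.1, -0.2, -5.1]
grip_width: 0.0579
```

```bash
python3 st.py .515 -.043 .064
```

```text
12.7833 [-0.152  0.171 -0.909 -0.223  0.127 -0.104] [ 0.5296 -0.0437  0.0919] F [ 0.1 -0.2 -5.1] w 0.05791924979739283
[[-0.011  0.75   0.662]
 [ 1.    -0.01   0.028]
 [ 0.027  0.662 -0.749]]
TCP target [ 0.5183 -0.0429  0.0603] shift cm [ 0.   -2.94  1.63]
```

play_rows:
  motion:
    - {"translation": [0, -1.0, 0.5], "fingers": 1, "roll": 0}
    - {"translation": [0, -2.0, 1.0], "fingers": 1, "roll": 0}
    - {"translation": [0, -2.6, 1.3], "fingers": 1, "roll": 0}
    - {"translation": [0, -2.9, 1.6], "fingers": 1, "roll": 0}
    - {"translation": [0, -2.9, 1.6], "fingers": 1, "roll": 0}
    - {"translation": [0, -2.9, 1.6], "fingers": 1, "roll": 0}

```text
clock: 13.28
eef_pos: [0.5184, -0.0455, 0.0608]
tool_rot: [0.663, 0.66, 0.26, 0.24]
ft_force: [0.6, 0.5, -4.8]
grip_width: 0.0581
```

```bash
python3 st.py .515 -.043 .061
```

```text
13.2833 [-0.159  0.249 -0.969 -0.362  0.129 -0.106] [ 0.5184 -0.0455  0.0608] F [ 0.6  0.5 -4.8] w 0.058091051388059776
[[-0.005  0.749  0.662]
 [ 1.    -0.014  0.024]
 [ 0.027  0.662 -0.749]]
TCP target [ 0.5183 -0.0429  0.0573] shift cm [ 0.25 -0.24  0.26]
```

play_rows:
  motion:
    - {"translation": [0, -0.07, 0.08], "fingers": 1, "roll": 0}
    - {"translation": [0, -0.14, 0.16], "fingers": 1, "roll": 0}
    - {"translation": [0, -0.2, 0.22], "fingers": 1, "roll": 0}
    - {"translation": [0, -0.23, 0.26], "fingers": 1, "roll": 0}
    - {"translation": [0, -0.23, 0.26], "fingers": 1, "roll": 0}

```text
clock: 13.7
eef_pos: [0.5178, -0.0447, 0.0574]
tool_rot: [0.663, 0.66, 0.26, 0.24]
ft_force: [0.2, -0.0, -3.7]
grip_width: 0.0582
```

```bash
python3 st.py .515 -.043 .061
```

```text
13.7 [-0.158  0.259 -0.974 -0.377  0.129 -0.106] [ 0.5178 -0.0447  0.0574] F [ 0.2 -0.  -3.7] w 0.05817647625029366
[[-0.007  0.749  0.662]
 [ 1.    -0.013  0.025]
 [ 0.028  0.662 -0.749]]
TCP target [ 0.5183 -0.0429  0.0573] shift cm [0.18 0.02 0.05]
```

Contact is starting. I go 1–2 mm more, then release.

play_rows:
  motion:
    - {"translation": [0, -0.07, 0.08], "fingers": 1, "roll": 0}
    - {"translation": [0, -0.13, 0.15], "fingers": 1, "roll": 0}
    - {"translation": [0, -0.13, 0.15], "fingers": 1, "roll": 0}
    - {"translation": [0, -0.13, 0.15], "fingers": 1, "roll": 0}

```text
clock: 14.03
eef_pos: [0.5189, -0.0447, 0.0573]
tool_rot: [0.662, 0.66, 0.262, 0.242]
ft_force: [-7.2, -0.1, 8.4]
grip_width: 0.0585
```

```bash
python3 st.py .515 -.043 .061
```

```text
14.0333 [-0.158  0.263 -0.976 -0.387  0.129 -0.106] [ 0.5189 -0.0447  0.0573] F [-7.2 -0.1  8.4] w 0.05851278335506281
[[-0.007  0.746  0.665]
 [ 1.    -0.013  0.025]
 [ 0.027  0.665 -0.746]]
TCP target [ 0.5183 -0.0429  0.0573] shift cm [ 0.18 -0.05 -0.03]
```

play_rows:
  motion:
    - {"translation": [0, -0.1, 0.1], "fingers": 0, "roll": 0}
    - {"translation": [0, -0.05, 0.05], "fingers": -1, "roll": 0}
    - {"translation": [0, 0, 0], "fingers": -1, "roll": 0}
    - {"translation": [0, 0, 0], "fingers": -1, "roll": 0}
    - {"translation": [0, 0, 0], "fingers": -1, "roll": 0}
    - {"translation": [0, 0, 0], "fingers": -1, "roll": 0}
    - {"translation": [0, 0, 0], "fingers": -1, "roll": 0}
    - {"translation": [0, 0, -2], "fingers": -1, "roll": 0}
    - {"translation": [0, 0, -4], "fingers": -1, "roll": 0}
    - {"translation": [0, 0, -7], "fingers": -1, "roll": 0}
    - {"translation": [0, 0, -10], "fingers": -1, "roll": 0}
    - {"translation": [0, 0, -13], "fingers": -1, "roll": 0}
    - {"translation": [0, 0, -13], "fingers": -1, "roll": 0}

```text
clock: 15.12
eef_pos: [0.431, -0.0482, 0.1574]
tool_rot: [0.662, 0.659, 0.262, 0.244]
ft_force: [1.3, 0.5, -0.3]
grip_width: 0.0854
```

```bash
python3 st.py
python3 - <<'E'
from h import *
a=cam('side','s4.png');b=cam('top','t4.png')
x=cv2.resize(cv2.imread('pics/t4.png')[180:280,200:300],None,fx=4,fy=4,interpolation=2)
y=cv2.resize(cv2.imread('pics/s4.png')[160:260,220:320],None,fx=4,fy=4,interpolation=2)
cv2.imwrite('pics/v4.png',np.hstack([x,y]))
def circ(x,y,z,r): t=np.linspace(0,2*np.pi,33)[:-1];return np.c_[x+r*np.cos(t),y+r*np.sin(t),0*t+z]
for n,c,of in(('t',b,[200,180]),('s',a,[220,160])):
  for z,r in((.004,.03),(.074,.03),(.109,.015)):
    q=(proj(c,circ(.519,-.0435,z,r))-of)*4; print(n,z,q.min(0).round(),q.max(0).round())
E
```

```text
15.1167 [-0.227 -0.209 -1.004  0.061  0.174 -0.158] [ 0.431  -0.0482  0.1574] F [ 1.3  0.5 -0.3] w 0.08542477657330562
[[-0.006  0.744  0.668]
 [ 1.    -0.013  0.023]
 [ 0.026  0.668 -0.744]]
t 0.004 [178. 141.] [266. 229.]
t 0.074 [176. 128.] [269. 220.]
t 0.109 [199. 145.] [246. 192.]
s 0.004 [165. 210.] [241. 267.]
s 0.074 [166. 149.] [245. 207.]
s 0.109 [187. 131.] [227. 159.]
```

View pics/v4.png

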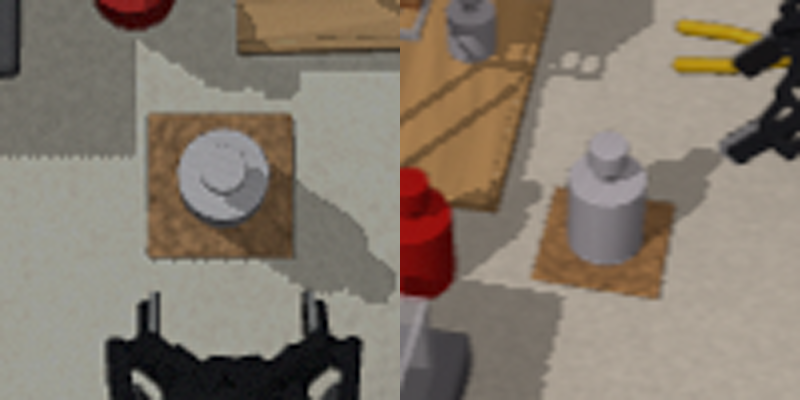

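The larger weight stands upright on the pad, let go, at (224,176) left and (607,200) right, about (0.518, -0.0435). Now I regrip it by the knob.

```bash
python3 st.py .517 -.0435 .1015
```

```text
15.2167 [-0.226 -0.198 -1.004  0.052  0.173 -0.158] [ 0.4326 -0.0483  0.1549] F [1.1 0.4 0.1] w 0.08544110140684251
[[-0.006  0.746  0.666]
 [ 1.    -0.013  0.024]
 [ 0.026  0.666 -0.746]]
TCP target [ 0.5203 -0.0434  0.0978] shift cm [ 0.29  2.73 10.11]
```

play_rows:
  motion:
    - {"translation": [0.3, 1.5, 1], "fingers": -0.7, "roll": 0}
    - {"translation": [0.3, 2.7, 3], "fingers": -0.5, "roll": 0}
    - {"translation": [0.3, 2.7, 6], "fingers": -0.4, "roll": 0}
    - {"translation": [0.3, 2.7, 8.5], "fingers": -0.3, "roll": 0}
    - {"translation": [0.3, 2.7, 10.1], "fingers": -0.2, "roll": 0}
    - {"translation": [0.3, 2.7, 10.1], "fingers": -0.2, "roll": 0}
    - {"translation": [0.3, 2.7, 10.1], "fingers": -0.2, "roll": 0}

```text
clock: 15.8
eef_pos: [0.5177, -0.0422, 0.0914]
tool_rot: [0.663, 0.661, 0.258, 0.238]
ft_force: [-1.1, -0.1, -0.5]
grip_width: 0.051
```

```bash
python3 st.py .517 -.0435 .1015
```

```text
15.8 [-0.151  0.151 -0.93  -0.219  0.125 -0.101] [ 0.5177 -0.0422  0.0914] F [-1.1 -0.1 -0.5] w 0.050982386932862
[[-0.007  0.754  0.657]
 [ 1.    -0.014  0.026]
 [ 0.029  0.657 -0.754]]
TCP target [ 0.5203 -0.0434  0.0977] shift cm [-0.1   0.61 -0.31]
```

play_rows:
  motion:
    - {"translation": [-0.1, 0.6, -0.3], "fingers": -0.2, "roll": 0}
    - {"translation": [-0.1, 0.6, -0.3], "fingers": -0.2, "roll": 0}
    - {"translation": [-0.1, 0.6, -0.3], "fingers": -0.2, "roll": 0}
    - {"translation": [-0.1, 0.6, -0.3], "fingers": -0.2, "roll": 0}

```text
clock: 16.13
eef_pos: [0.5211, -0.044, 0.1016]
tool_rot: [0.663, 0.66, 0.26, 0.241]
ft_force: [-0.5, 0.2, -0.3]
grip_width: 0.0512
```

```bash
python3 st.py .517 -.0435 .1015
```

```text
16.1333 [-0.154  0.13  -0.917 -0.192  0.127 -0.103] [ 0.5211 -0.044   0.1016] F [-0.5  0.2 -0.3] w 0.051235662941051224
[[-0.006  0.749  0.662]
 [ 1.    -0.013  0.025]
 [ 0.028  0.662 -0.749]]
TCP target [ 0.5203 -0.0434  0.0978] shift cm [ 0.05 -0.32  0.24]
```

play_rows:
  motion:
    - {"translation": [0, -0.25, 0.2], "fingers": -0.2, "roll": 0}
    - {"translation": [0, -0.25, 0.2], "fingers": -0.2, "roll": 0}
    - {"translation": [0, -0.25, 0.2], "fingers": 0.1, "roll": 0}
    - {"translation": [0, -0.25, 0.2], "fingers": 0.3, "roll": 0}
    - {"translation": [0, -0.25, 0.2], "fingers": 1, "roll": 0}
    - {"translation": [0, -0.25, 0.2], "fingers": 1, "roll": 0}
    - {"translation": [0, -0.25, 0.2], "fingers": 1, "roll": 0}
    - {"translation": [0, -0.25, 0.2], "fingers": 1, "roll": 0}
    - {"translation": [0, -0.25, 0.2], "fingers": 1, "roll": 0}

```text
clock: 16.88
eef_pos: [0.5208, -0.0441, 0.0982]
tool_rot: [0.663, 0.66, 0.26, 0.241]
ft_force: [-3.4, -1.8, 3.7]
grip_width: 0.0281
```

```bash
python3 st.py .517 -.0435 .22
```

```text
16.8833 [-0.154  0.139 -0.921 -0.205  0.126 -0.103] [ 0.5208 -0.0441  0.0982] F [-3.4 -1.8  3.7] w 0.028092001516571
[[-0.006  0.749  0.662]
 [ 1.    -0.014  0.024]
 [ 0.027  0.662 -0.749]]
TCP target [ 0.5203 -0.0434  0.2163] shift cm [ 0.39  7.77 -8.87]
```

play_rows:
  motion:
    - {"translation": [0.05, 1.0, -1.1], "fingers": 1, "roll": 0}
    - {"translation": [0.1, 2.4, -2.7], "fingers": 1, "roll": 0}
    - {"translation": [0.15, 4.0, -4.5], "fingers": 1, "roll": 0}
    - {"translation": [0.2, 5.6, -6.3], "fingers": 1, "roll": 0}
    - {"translation": [0.3, 7.2, -8.1], "fingers": 1, "roll": 0}
    - {"translation": [0.4, 8.6, -9.7], "fingers": 1, "roll": 0}
    - {"translation": [0.4, 9.4, -10.6], "fingers": 1, "roll": 0}
    - {"translation": [0.4, 9.4, -10.6], "fingers": 1, "roll": 0}
    - {"translation": [0.4, 9.4, -10.6], "fingers": 1, "roll": 0}
    - {"translation": [0.4, 9.4, -10.6], "fingers": 1, "roll": 0}

```text
clock: 17.72
eef_pos: [0.519, -0.0432, 0.2364]
tool_rot: [0.663, 0.661, 0.259, 0.238]
ft_force: [0.2, 0.8, -5.8]
grip_width: 0.0279
```

```bash
python3 st.py .6625 .1795 .245
python3 - <<'E'
from h import *
# re-measure the pan: grey levels around predicted centre, using dot as darkest spot
for n in('top','side'):
    c=cam(n,'p_%s.png'%n); u,v=proj(c,[.663,.18,.085])[0]; print(n,u,v)
    g=cv2.cvtColor(c['pixels'],cv2.COLOR_RGB2GRAY).astype(float)
    iu,iv=int(round(u)),int(round(v)); print(g[iv-5:iv+6,iu-6:iu+7].astype(int))
E
```

```text
17.7167 [-0.153 -0.145 -0.694  0.313  0.127 -0.102] [ 0.519  -0.0432  0.2364] F [ 0.2  0.8 -5.8] w 0.02793734579130854
[[-0.007  0.754  0.657]
 [ 1.    -0.014  0.026]
 [ 0.029  0.657 -0.753]]
TCP target [0.6658 0.1796 0.2412] shift cm [22.18 11.07  9.87]
top 170.2535953509862 168.42186863255023
[[135 134 133 131 131 131 129 135 131 131 131 133 134]
 [134 134 133 132 132 132 133 134 128 130 130 131 133]
 [135 134 130 132 132 127 130 135 129 130 129 131 132]
 [133 134 131 134 127  92 101 126 128 131 130 131 132]
 [133 134 132 132  84  51  50  80 120 131 130 133 132]
 [132 131 133 115  64  52  52  47 105 129 129 132 133]
 [132 133 134 106  69  52  52  57 121 129 130 132 132]
 [132 132 132 135 109  79  74  96 125 130 128 131 132]
 [131 133 127 133 133 133 134 137 131 130 129 132 133]
 [133 132 129 131 131 131 132 134 128 129 128 131 132]
 [132 133 131 130 131 129 131 132 128 130 130 131 133]]
side 203.36713943684055 253.99046301185848
[[133 133 133 132 133 133 133 134 134 133 133 133 134]
 [133 133 133 132 132 133 132 132 133 131 132 132 133]
 [135 135 134 134 133 132 132 131 131 132 131 132 132]
 [134 134 134 135 134 121  88  70  86 115 131 131 130]
 [134 135 133 134 126  97  62  58  61 102 134 134 135]
 [135 135 135 135 119  82  58  58  66 106 133 132 133]
 [135 135 135 135 133 115  85  83 112 132 133 133 131]
 [136 137 136 135 134 131 129 129 131 134 134 133 134]
 [137 136 136 136 136 135 134 134 134 133 133 133 133]
 [116 133 133 134 135 135 134 136 135 135 134 134 134]
 [ 98 100 100 100 100 100 115 132 133 133 133 135 134]]
```

```bash
cat > dot.py <<'E'
from h import *
def dot(c,z=.085,guess=(.663,.18)):
    u,v=proj(c,[*guess,z])[0].round().astype(int)
    g=cv2.cvtColor(c['pixels'],cv2.COLOR_RGB2GRAY)[v-4:v+5,u-5:u+6].astype(float)
    w=np.clip(115-g,0,None);w[7:]=0;Y,X=np.mgrid[:9,:11]
    return ray(c,(w*X).sum()/w.sum()+u-5,(w*Y).sum()/w.sum()+v-4,z)
for n in('top','side'): print(n,dot(cam(n)).round(4))
E
python3 dot.py; python3 st.py .6625 .1795 .245
```

```text
top [0.6636 0.1818 0.085 ]
side [0.6623 0.178  0.085 ]
17.9167 [-0.153 -0.145 -0.693  0.313  0.126 -0.102] [ 0.52   -0.0435  0.2375] F [ 0.8  0.1 -5.2] w 0.027924819586839955
[[-0.007  0.752  0.659]
 [ 1.    -0.014  0.026]
 [ 0.028  0.659 -0.752]]
TCP target [0.6658 0.1796 0.2412] shift cm [22.22 10.91  9.9 ]
```

play_rows:
  motion:
    - {"translation": [2, 1, 0.9], "fingers": 1, "roll": 0}
    - {"translation": [4.5, 2.2, 2], "fingers": 1, "roll": 0}
    - {"translation": [7, 3.5, 3.1], "fingers": 1, "roll": 0}
    - {"translation": [9.5, 4.7, 4.2], "fingers": 1, "roll": 0}
    - {"translation": [12, 6, 5.3], "fingers": 1, "roll": 0}
    - {"translation": [14.5, 7.2, 6.4], "fingers": 1, "roll": 0}
    - {"translation": [17, 8.5, 7.5], "fingers": 1, "roll": 0}
    - {"translation": [19.5, 9.7, 8.6], "fingers": 1, "roll": 0}
    - {"translation": [21.3, 10.6, 9.4], "fingers": 1, "roll": 0}
    - {"translation": [22.2, 11, 9.8], "fingers": 1, "roll": 0}
    - {"translation": [22.2, 11, 9.8], "fingers": 1, "roll": 0}
    - {"translation": [22.2, 11, 9.8], "fingers": 1, "roll": 0}
    - {"translation": [22.2, 11, 9.8], "fingers": 1, "roll": 0}

```text
clock: 19.0
eef_pos: [0.6658, 0.1781, 0.2437]
tool_rot: [0.663, 0.66, 0.259, 0.24]
ft_force: [-0.6, 0.4, -6.2]
grip_width: 0.0281
```

```bash
python3 - <<'E'
from h import *
a=cam('side','s5.png');b=cam('top','t5.png')
x=cv2.resize(cv2.imread('pics/t5.png')[115:215,120:220],None,fx=4,fy=4,interpolation=2)
y=cv2.resize(cv2.imread('pics/s5.png')[170:310,150:250],None,fx=4,fy=4,interpolation=2)
o=np.zeros((560,800,3),np.uint8);o[:400,:400]=x;o[:,400:]=y;cv2.imwrite('pics/v5.png',o)
e=bot.get_obs()['eef_pos'];print(e)
def circ(x,y,z,r): t=np.linspace(0,2*np.pi,33)[:-1];return np.c_[x+r*np.cos(t),y+r*np.sin(t),0*t+z]
f=e+[-.003,.0005,-.094];print('foot est',f)
for n,c,of in(('t',b,[120,115]),('s',a,[150,170])):
  for z,r in((0,.03),(.07,.03),(.105,.015)):
    q=(proj(c,circ(f[0],f[1],f[2]+z,r))-of)*4; print(n,z,q.min(0).round(),q.max(0).round())
E
python3 st.py .6625 .1795 .245
```

```text
[0.66610905 0.1778325  0.24462173]
foot est [0.66310905 0.1783325  0.15062173]
t 0 [138. 144.] [235. 238.]
t 0.07 [115. 114.] [217. 214.]
t 0.105 [128. 124.] [181. 175.]
s 0 [155. 235.] [251. 311.]
s 0.07 [140. 162.] [241. 239.]
s 0.105 [157. 141.] [209. 179.]
19.1 [ 0.346  0.193 -0.321  0.358 -0.203  0.277] [0.6661 0.1778 0.2446] F [-0.7 -0.8 -4.8] w 0.0280722625442214
[[-0.005  0.75   0.661]
 [ 1.    -0.014  0.024]
 [ 0.027  0.661 -0.75 ]]
TCP target [0.6658 0.1796 0.2412] shift cm [ 0.17 -0.25  0.24]
```

View pics/v5.png

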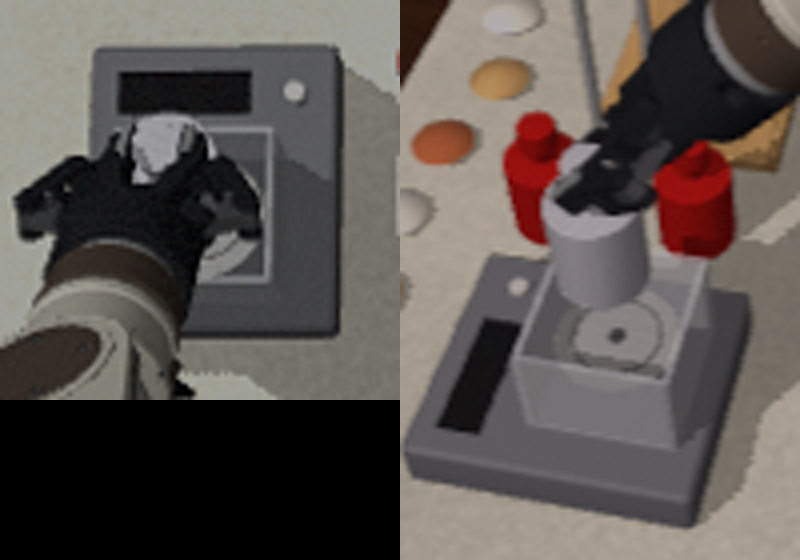

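The weight hangs upright and centred over the pan. The side view shows the body at u 541–651 with its foot at v 307, within 1 px of the prediction. I start lowering slowly.

play_rows:
  motion:
    - {"translation": [0.1, -0.4, 0.45], "fingers": 1, "roll": 0}
    - {"translation": [0.1, -1.0, 1.1], "fingers": 1, "roll": 0}
    - {"translation": [0.05, -1.6, 1.8], "fingers": 1, "roll": 0}
    - {"translation": [0.05, -2.2, 2.5], "fingers": 1, "roll": 0}
    - {"translation": [0.05, -2.8, 3.2], "fingers": 1, "roll": 0}
    - {"translation": [0, -3.2, 3.6], "fingers": 1, "roll": 0}
    - {"translation": [0, -3.4, 3.9], "fingers": 1, "roll": 0}
    - {"translation": [0, -3.4, 3.9], "fingers": 1, "roll": 0}
    - {"translation": [0, -3.4, 3.9], "fingers": 1, "roll": 0}

```text
clock: 19.85
eef_pos: [0.6674, 0.1807, 0.1933]
tool_rot: [0.663, 0.66, 0.26, 0.24]
ft_force: [-0.1, 0.0, -4.5]
grip_width: 0.0278
```

```bash
python3 st.py .6625 .1795 .184
python3 - <<'E'
from h import *
a=cam('side','s6.png')
cv2.imwrite('pics/v6.png',cv2.resize(cv2.imread('pics/s6.png')[190:310,150:250],None,fx=4.5,fy=4.5,interpolation=2))
E
```

```text
19.85 [ 0.35   0.255 -0.394  0.222 -0.205  0.279] [0.6674 0.1807 0.1933] F [-0.1  0.  -4.5] w 0.027810015460525996
[[-0.007  0.75   0.662]
 [ 1.    -0.013  0.025]
 [ 0.028  0.662 -0.749]]
TCP target [0.6658 0.1796 0.1803] shift cm [-0.14 -0.98  0.87]
```

View pics/v6.png

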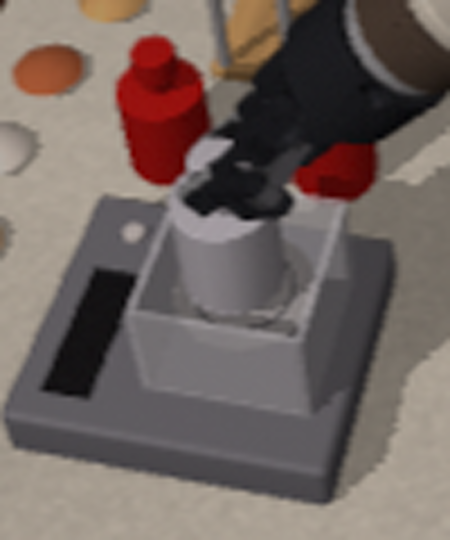

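The weight is inside the screen, clear of the walls, with its foot at about (238,310). I continue gently onto the pan.

play_rows:
  motion:
    - {"translation": [-0.1, -0.3, 0.15], "fingers": 1, "roll": 0}
    - {"translation": [-0.1, -0.5, 0.35], "fingers": 1, "roll": 0}
    - {"translation": [-0.1, -0.7, 0.55], "fingers": 1, "roll": 0}
    - {"translation": [-0.1, -0.85, 0.7], "fingers": 1, "roll": 0}
    - {"translation": [-0.1, -0.95, 0.83], "fingers": 1, "roll": 0}
    - {"translation": [-0.1, -1.05, 0.95], "fingers": 1, "roll": 0}
    - {"translation": [-0.1, -1.15, 1.06], "fingers": 1, "roll": 0}
    - {"translation": [-0.1, -1.25, 1.17], "fingers": 1, "roll": 0}
    - {"translation": [-0.1, -1.25, 1.17], "fingers": 1, "roll": 0}
    - {"translation": [-0.1, -1.25, 1.17], "fingers": 1, "roll": 0}

```text
clock: 20.73
eef_pos: [0.6658, 0.1801, 0.1768]
tool_rot: [0.663, 0.66, 0.26, 0.24]
ft_force: [-1.2, -0.1, -3.2]
grip_width: 0.0279
```

```bash
python3 st.py .6625 .1795 .174
```

```text
20.7333 [ 0.35   0.274 -0.421  0.176 -0.205  0.279] [0.6658 0.1801 0.1768] F [-1.2 -0.1 -3.2] w 0.027929070520245652
[[-0.006  0.749  0.662]
 [ 1.    -0.014  0.025]
 [ 0.028  0.662 -0.749]]
TCP target [0.6658 0.1796 0.1703] shift cm [-0.07 -0.43  0.49]
```

play_rows:
  motion:
    - {"translation": [0, -0.07, 0.08], "fingers": 1, "roll": 0}
    - {"translation": [0, -0.14, 0.16], "fingers": 1, "roll": 0}
    - {"translation": [0, -0.21, 0.24], "fingers": 1, "roll": 0}
    - {"translation": [0, -0.28, 0.32], "fingers": 1, "roll": 0}
    - {"translation": [0, -0.35, 0.4], "fingers": 1, "roll": 0}
    - {"translation": [0, -0.43, 0.49], "fingers": 1, "roll": 0}
    - {"translation": [0, -0.43, 0.49], "fingers": 1, "roll": 0}
    - {"translation": [0, -0.43, 0.49], "fingers": 1, "roll": 0}

```text
clock: 21.4
eef_pos: [0.666, 0.1803, 0.1705]
tool_rot: [0.663, 0.66, 0.261, 0.241]
ft_force: [-2.2, -1.6, 0.4]
grip_width: 0.0279
```

```bash
python3 st.py .6625 .1795 .174
```

```text
21.4 [ 0.35   0.283 -0.429  0.158 -0.205  0.279] [0.666  0.1803 0.1705] F [-2.2 -1.6  0.4] w 0.027919521103099042
[[-0.006  0.749  0.663]
 [ 1.    -0.014  0.025]
 [ 0.028  0.663 -0.749]]
TCP target [0.6658 0.1796 0.1703] shift cm [-0.06 -0.03  0.01]
```

The pan carries the weight: the wrist's vertical force is about 0 at 9 mm sink. I release and back away.

play_rows:
  motion:
    - {"translation": [0, 0, 0], "fingers": 0.3, "roll": 0}
    - {"translation": [0, 0, 0], "fingers": 0, "roll": 0}
    - {"translation": [0, 0, 0], "fingers": -0.5, "roll": 0}
    - {"translation": [0, 0, 0], "fingers": -0.5, "roll": 0}
    - {"translation": [0, 0, 0], "fingers": -0.5, "roll": 0}
    - {"translation": [0, 0, 0], "fingers": -0.5, "roll": 0}
    - {"translation": [0, 0, -1], "fingers": -0.5, "roll": 0}
    - {"translation": [0, 0, -3], "fingers": -0.5, "roll": 0}
    - {"translation": [0, 0, -6], "fingers": -0.5, "roll": 0}
    - {"translation": [0, 0, -10], "fingers": -0.5, "roll": 0}
    - {"translation": [0, 0, -14], "fingers": -0.5, "roll": 0}
    - {"translation": [0, 0, -18], "fingers": -0.5, "roll": 0}
    - {"translation": [0, 0, -22], "fingers": -0.5, "roll": 0}
    - {"translation": [0, 0, -22], "fingers": -0.5, "roll": 0}
    - {"translation": [0, 0, -22], "fingers": -0.5, "roll": 0}

```text
clock: 22.65
eef_pos: [0.5197, 0.1754, 0.3393]
tool_rot: [0.662, 0.659, 0.264, 0.241]
ft_force: [1.1, -0.5, -0.9]
grip_width: 0.0638
```

```bash
python3 st.py
python3 - <<'E'
from h import *
a=cam('side','s7.png');b=cam('top','t7.png')
x=cv2.resize(cv2.imread('pics/t7.png')[115:215,120:220],None,fx=4,fy=4,interpolation=2)
y=cv2.resize(cv2.imread('pics/s7.png')[190:310,150:250],None,fx=4,fy=4,interpolation=2)
o=np.zeros((480,800,3),np.uint8);o[:400,:400]=x;o[:,400:]=y
def circ(x,y,z,r): t=np.linspace(0,2*np.pi,33)[:-1];return np.c_[x+r*np.cos(t),y+r*np.sin(t),0*t+z]
for n,c,of in(('t',b,[120,115]),('s',a,[150,190])):
  for z,r in((.076,.03),(.146,.03),(.181,.015),(.076,.042)):
    q=(proj(c,circ(.663,.180,z,r))-of)*4; print(n,z,q.min(0).round(),q.max(0).round())
cv2.imwrite('pics/v7.png',o)
E
```

```text
22.65 [ 0.473 -0.157 -0.421  0.623 -0.282  0.376] [0.5197 0.1754 0.3393] F [ 1.1 -0.5 -0.9] w 0.0638141656534016
[[-0.008  0.745  0.667]
 [ 0.999 -0.015  0.029]
 [ 0.031  0.667 -0.745]]
t 0.076 [158. 172.] [249. 261.]
t 0.146 [137. 146.] [233. 240.]
t 0.181 [150. 156.] [200. 204.]
t 0.076 [139. 155.] [267. 279.]
s 0.076 [170. 227.] [260. 302.]
s 0.146 [156. 162.] [251. 238.]
s 0.181 [173. 145.] [222. 183.]
s 0.076 [151. 213.] [278. 318.]
```

View pics/v7.png

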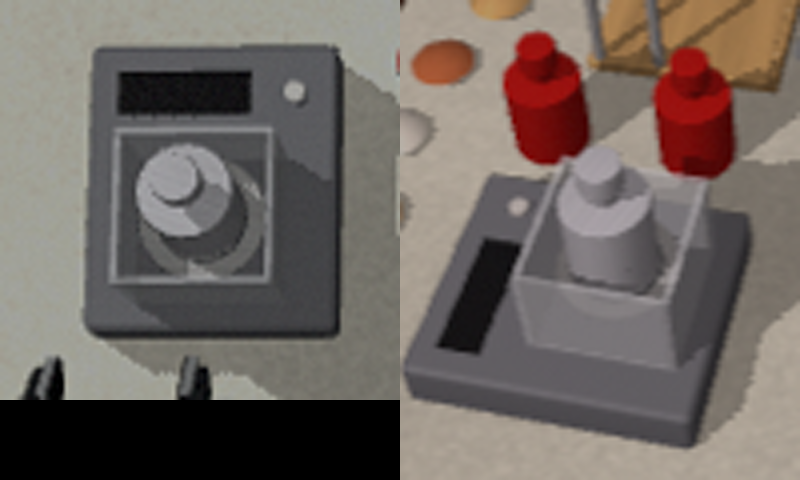

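The weight stands upright on the pan, let go. Its body top spans u 136–233, v 145–238 on the left against a predicted 137–233, 146–240 for the pan centre. The pan ring agrees too. I hand in.

Run:
```python
from h import *
a=cv2.imread('pics/t1.png').astype(int);b=cv2.cvtColor(cam('top')['pixels'],cv2.COLOR_RGB2BGR).astype(int)
for n,(u,v,r) in {'small':(327,167,10),'pliers':(343,263,36)}.items(): print(n,np.abs(a-b)[v-r:v+r,u-r:u+r].mean().round(2))
s0=cv2.imread('pics/s1.png').astype(int);s1=cv2.imread('pics/s7.png').astype(int);print('dish side',np.abs(s0-s1)[295:340,272:318].mean().round(2))
print(np.abs(bot.get_obs()['joint_vel']).max(), bot.job_done())
```

```text
small 6.27
pliers 8.88
dish side 7.85
the job is handed in; nothing more can be done
0.026468777000602985 None
```

I carried out the whole job and handed it in at about 23 s of the 72 s allowed. No verdict is reported, so the result below rests on my own checks.

**What I did**
- **Tilt:** the moves offer no tilt command, so I built up about 41° of forward tool tilt with repeated overreach moves in free space.
- **Rack to pad:** I gripped the larger weight's body under the shelf, stood it upright on the cork pad and let go. A picture confirmed it near the pad's centre.
- **Pad to scale:** I regripped it by the knob and lowered it onto the pan in roughly 1 mm steps. The wrist's vertical force fell to about 0 at roughly 9 mm sink; then I released and backed off.

**Last checks**
- **Weight on the pan:** both views show it upright. The top view puts it within about 1 mm of the measured pan centre, and the side view is about 1.5 mm off.
- **Pan position:** before placing, the two cameras disagreed by about 4 mm in y on the pan's centre dot. I used the mean, which leaves about 2 mm of doubt against the 8 mm allowed.
- **Smaller weight, pliers and dish:** my image-difference check was inconclusive, giving mean differences of 6–9 grey levels. I did not track down why; shadows or the arm in view are likely. None looked moved where they showed in the pictures I viewed, but the dish was last seen in the opening views. No move was planned to touch any of them.

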